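# Back off the clamp ring of a foot-grinding disc

### The job

The grinding disc of the bench foot-grinder is due for a change. Push the swivelling water arm aside until its nozzle is right off the disc, then roll a fingertip round the knurled rim of the big clamp ring at the disc's centre to unscrew it, anticlockwise seen from above, by two full turns (to within a quarter turn), counting them, and leave it there on its thread. Only push and stroke with the fingers: take hold of nothing, push the arm lightly, leave the tools and ware where they stand, and finish with the hand clear.

Things in the scene. Friction and masses are not known exactly. Their poses are not given: they have to be found in the camera images.
- grinder: Bench foot-grinder: grey housing 360 x 360 mm, fixed to the table, with a flat steel deck 115 mm above the table and a round splash pan (radius 158 mm, lip 12 mm above the deck) in its middle; a 50 mm high sheet guard curves round the pan's rear, 163 mm from its centre. Origin: centre of its underside; z up, -x its front (switch panel). Its place and yaw vary.
- disc: Off-white grinding disc with slanting slots, radius 140 mm, in the pan; flat top 135 mm above the table (16 mm above this origin, which is the centre of its underside). Its spindle is braked: it does not turn. The fixed steel threaded hub, 60 mm in diameter, rises at its centre to 171 mm above the table and bears a white radial line on top, along this body's +x.
- ring_center (a point): Fixed point on the vertical axis of disc, hub and clamp ring, 149 mm above the table: half-way up the ring's rim when tight. The ring, around the hub, is bare aluminium, 102 mm in diameter over the knurl (too wide to grip), 24 mm high, its rim 137 to 161 mm above the table when tight. Knurl: 48 upright ribs 2 mm proud. A flange (radius 53.5 mm, 2 mm thick) lies under it.
- clamp_ring (a joint): Turn of the clamp ring in rad: 0 = tight (its start), growing as it is unscrewed, anticlockwise seen from above; a full turn is 6.283. It rises 2 mm a turn; a stop keeps it on at 4 turns. It turns stiffly, about 0.11 N m (2.2 N along the rim), and stays where left. A fingertip pressed on the rim with 5 to 15 N and carried along the rim turns it.
- ring_line (a point): Middle of the engraved black radial line (17 x 4.5 mm) on the ring's top face, 39 mm from the axis; it turns and rises with the ring. The white line on the hub does not turn: both point the same way when the ring is tight and meet again at each full turn. Two small dark spanner holes lie a quarter turn to either side of the black line.
- water_arm (a joint): Swivel of the water arm in rad about its post, positive anticlockwise seen from above; at 0 the arm points to the grinder's front. It swings 1.5 rad either way, needs about 0.07 N m (0.5 N in the middle of the tube) and stays where left. Its post stands rear left or rear right on the deck; a short capped pipe stub stands on the other side.
- pivot (a point): Swivel axis of the water arm, at the height of its tube's centre line, 237 mm above the table, on a thin post at the rear of the deck, 184 mm from the ring's axis. The arm is a level steel tube 14 mm in diameter, 168 mm long from here, then bent down to the nozzle; its brass swivel is 28 mm in diameter and 34 mm high.
- nozzle (a point): Tip of the brass water nozzle (19 mm wide) at the arm's end, 180 mm from the swivel axis and 191 mm above the table, 20 mm higher than the hub, so it passes over all that is on the disc. It starts over the disc, 70 to 120 mm from the ring's axis.
- dress_stone: Bystander: loose grey dressing stone, 60 x 18 x 18 mm, on a front corner of the grinder's deck. Origin under its centre.
- dip_cup: Bystander: loose small white cup, 44 mm wide, 42 mm high, on the other front corner of the deck. Origin under its centre.
- tray_stack: Bystander: loose stack of dark rectangular trays, 110 x 210 x 78 mm, on the table to the right of the grinder. Origin under its centre.
- bowl_stack: Bystander: loose stack of five buff bowls, 130 mm wide, 132 mm high, on the table to the left. Origin under its centre.
- bowl: Bystander: loose single buff bowl, 124 mm wide, 52 mm high, on the table to the left. Origin under its centre.
- brush: Bystander: loose brush lying on the table to the right, beyond the trays. Origin under its middle.

How it is judged:
On the way, in this order (a step that is already met when the one before it is completed fails the run):
1. the water arm is pushed aside first, its nozzle off the disc, with the ring not yet unscrewed by more than a quarter turn (horizontal distance between nozzle and ring_center above 0.15 m and value of joint clamp_ring below 1.57 rad), for 0.2 s.
2. the clamp ring is unscrewed two full turns, to within a quarter turn (value of joint clamp_ring between 11 and 14.14 rad), for 0.2 s.
At the end, for the whole second after the job is handed in: the nozzle stands off the disc (more than 150 mm from the ring's axis, seen from above), the clamp ring is unscrewed by 1.75 to 2.25 turns (11.0 to 14.14 rad), and ring and arm are at rest (all of step 2 and horizontal distance between nozzle and ring_center above 0.15 m and velocity of joint clamp_ring between -0.05 and 0.05 rad/s and velocity of joint water_arm between -0.05 and 0.05 rad/s); the robot touches nothing.
It fails at once if a tool or a piece of ware is lifted or shifted by more than 15 mm, or tipped (distance of any of dress_stone, dip_cup, tray_stack, bowl_stack, bowl, brush from where it was at the start of the episode above 0.015 m or angle between any of dress_stone, dip_cup, tray_stack, bowl_stack, bowl's own z axis and vertical above 0.3 rad).
It fails at once if the water arm is gripped, or pushed hard (over 30 N) (contact force between the fingers and water_arm above 30 N).
It also fails if it takes over 58 s, if anything falls off the work surface, if the arm or the gripper's body presses on something with over 40 N, if the wrist force passes 120 N, or if a joint passes its speed limit or range.

### The arm

A 6-joint arm with a two-finger parallel gripper is mounted at the origin on the work surface. World frame = base frame: x ahead of the robot, y to its left, z up, the work surface at z = 0. Lengths are in m, angles in rad, forces in N, time in s.
With the tool pointing down it reaches from about 0.15 to 0.775 m from the base axis. Payload 6.1 kg.
Tool frame: the origin (TCP) lies at the very end of the fingers, on their centre line; the grasp point (between the pads) lies robot.tcp_to_grasp behind it (robot.tcp_to_grasp is the distance from the TCP to the grasp point, in m); x points along the fingers, z is the direction in which the jaws open and shut, and the axes are right-handed (so a half turn about x gives the same grasp; the last joint's range is limited). The gripper opens to 85 mm and grips with 20 to 120 N. Pads are 22 mm wide; open, the fingers measure 114 mm over their backs; the gripper's body (76 mm by 85 mm) begins 54 mm behind the grasp point. The pads swing forward as they close: fully open they stand 13 mm farther back than shut.
Start: joints at [-1.116, 0.126, -0.04, 1.405, 0, 1.571], TCP at [0.231, -0.472, 0.2] pointing down, gripper open.
Joint ranges: [-2.72, 2.72], [-0.95, 1.95], [-1.27, 1.35], [-1.78, 2.02], [-1.46, 1.47], [-3.14, 3.14]. Speed limits (rad/s): [2.39, 2.39, 3.01, 3.14, 3.14, 3.14].

### API

Orientations are given as [roll, pitch, yaw] about the fixed x, y, z axes, in that order (R = Rz(yaw) Ry(pitch) Rx(roll)).
In Python, from plant import robot, cams, job gives the robot as it stands. The module is installed in compiled form; this text tells all that it offers.
- The arm moves only by the shell command python3 -m pendant 'ROWS' [OPENING]. ROWS is JSON, a list of rows, each a list of 2 entries, a list of its own where there are three numbers: the shift along the tool's x, y, z in mm, then the turn about the tool's x in rad. In form: [[[tx, ty, tz], twist], ...]. A call has 1 to 12 rows; each row is the pose to reach, as a shift and turn from the pose commanded when the call began, along the tool's axes at that moment; what a row does not reach only later rows make up. A row lasts 1/8 s, in which the tool goes at most 62.5 mm and 10.7 degrees, less where a joint would pass 70% of its speed; a pose out of reach is approached as far as the arm can. A call with a gripper value outside its range is refused whole. OPENING is the finger opening in mm, from 0 to 85.4, set as the call begins (- or left out, the last holds). The fingers move at their own pace and stop on an object; the grip force is fixed at half the most. Time passes only in rows, so rows that repeat a pose let the fingers close. It gives the time, the measured TCP pose, the force and the opening at its end, in the units of the state.
- robot.get_state(): the state, without advancing time (a new reading comes with each control period).
- cams.camera(name): name is "scene" or "top" or "wrist"; returns a dict with "pixels" (420x560x3 uint8, red, green, blue), "camera_matrix" (3x3 intrinsics, pixels), "T" (4x4, takes a point from camera to world coordinates); the wrist camera has in their place "tool_from_camera" (4x4, takes a point from camera to tool coordinates, whose origin is the TCP and whose axes are the tool frame's). Camera axes: x right, y down, z forward; pixel columns grow to the right and rows downward; lengths in m; the calibration is good to about 2 mm. A picture is of the moment at which its call begins: read the wrist's pose just before it. There is no depth.
- job.job_done(): hands the job in, once; it reports no verdict.
The state is a dict: "time": time; "joint_positions": joint angles; "joint_velocities": joint speeds; "tau": joint torques, N m; "tool_pos": TCP position; "tcp_rot": TCP orientation; "ft_force": force on the tool from outside, world axes, zero at the start; "wrist_torque": the same for the moment, N m; "gripper_width": opening from 0.0 (shut) to 1.0 (fully open).
Only numpy, scipy, OpenCV 4.12 (cv2) and the standard library are available. Lean on these libraries where they do the work, as an engineer would, in place of code of your own. Each camera call takes 0.05 s, during which the arm holds its last target.

## Working session

There is one attempt and no reset: what is moved stays moved. The work goes in short steps, Python scripts to look and compute and a shell command to move; the robot and the scene stay as the last step left them, time stands still between calls to the robot, and variables do not carry over. Pictures are saved under pics/ and viewed, and the job is handed in when it is done.

```bash
mkdir -p pics; ls
python3 - <<'E'
from plant import robot,cams,job
import cv2,numpy as np
s=robot.get_state()
for k,v in s.items(): print(k,v)
np.set_printoptions(precision=5,suppress=True)
for n in ["scene","top","wrist"]:
    c=cams.camera(n); cv2.imwrite(f"pics/{n}0.png",c["pixels"][:,:,::-1]); print(n,c["camera_matrix"],c.get("T",c.get("tool_from_camera")))
print(robot.tcp_to_grasp)
E
```

```text
pics
time 0.0
joint_positions [-1.11598808e+00  1.26401627e-01 -4.05943723e-02  1.40539433e+00
  7.42822864e-06  1.57078844e+00]
joint_velocities [-8.44449680e-04 -9.36503600e-04  3.21703776e-04 -1.17713532e-03
 -8.35492627e-05  6.71341227e-04]
tau [-7.74554537e-04 -4.35918117e+01  3.52921915e+01  1.74817443e-02
  5.36521372e-05 -2.20960359e-06]
tool_pos [ 0.2304326  -0.47122762  0.1989234 ]
tcp_rot [3.1369247 1.5692023 2.0209445]
ft_force [ 1.68500655 -0.63573435 -0.20356513]
wrist_torque [ 0.00068478 -0.00471265  0.04046446]
gripper_width 0.9988083391060962
scene [[446.12629   0.      279.905  ]
 [  0.      446.12629 205.53677]
 [  0.        0.        1.     ]] [[-0.67192  0.52302 -0.52438  1.33683]
 [ 0.74047  0.46019 -0.48982  0.71224]
 [-0.01487 -0.71741 -0.6965   1.18364]
 [ 0.       0.       0.       1.     ]]
top [[404.6442    0.      280.81733]
 [  0.      404.6442  208.59318]
 [  0.        0.        1.     ]] [[ 0.02503 -0.9978   0.06147  0.45375]
 [-0.99948 -0.02622 -0.01864 -0.00548]
 [ 0.02021 -0.06097 -0.99793  1.32184]
 [ 0.       0.       0.       1.     ]]
wrist [[354.36487   0.      284.67853]
 [  0.      354.36487 215.4744 ]
 [  0.        0.        1.     ]] [[ 0.00006 -0.31309  0.94972 -0.17425]
 [-0.00054 -0.94972 -0.31309  0.07985]
 [ 1.      -0.00049 -0.00022  0.0013 ]
 [ 0.       0.       0.       1.     ]]
0.0187
```

View pics/scene0.png

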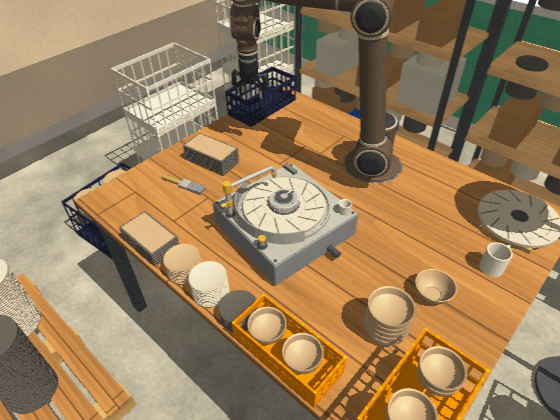

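View pics/top0.png

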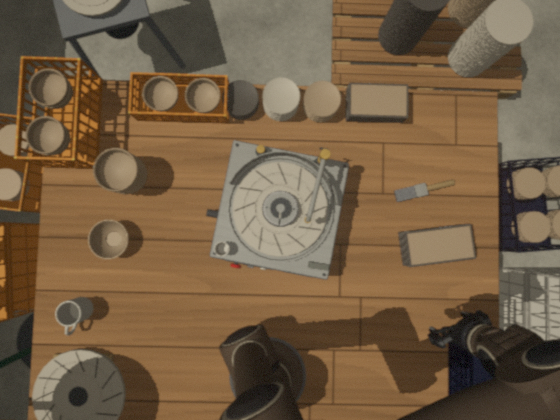

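View pics/wrist0.png

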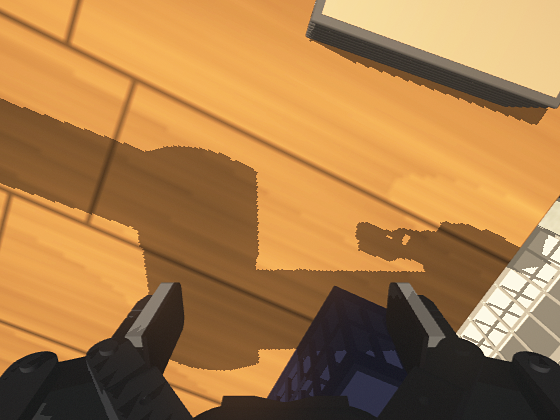

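The overview pictures show the grinder in the top view at about (280, 208). The water arm's post is rear right, about (325, 155), with its nozzle near (308, 218). I'll zoom in on it.

```bash
cat > h.py <<'E'
import numpy as np,cv2
def ray(c,u,v,z,T=None):
    T=c["T"] if T is None else T
    d=T[:3,:3]@np.linalg.inv(c["camera_matrix"])@np.array([u,v,1.]); o=T[:3,3]
    return o+d*(z-o[2])/d[2]
def proj(c,p,T=None):
    T=c["T"] if T is None else T
    q=T[:3,:3].T@(np.asarray(p,float)-T[:3,3]); w=c["camera_matrix"]@q; return w[:2]/w[2]
E
python3 - <<'E'
import cv2
a=cv2.imread('pics/top0.png')[130:285,200:360]; cv2.imwrite('pics/topz.png',cv2.resize(a,None,fx=4.5,fy=3.85*0+3.85,interpolation=cv2.INTER_CUBIC) if 0 else cv2.resize(a,None,fx=3.8,fy=3.8,interpolation=cv2.INTER_CUBIC))
a=cv2.imread('pics/scene0.png')[155:285,205:365]; cv2.imwrite('pics/scz.png',cv2.resize(a,None,fx=4.5,fy=4.5,interpolation=cv2.INTER_CUBIC))
E
```

```text
(no output)
```

View pics/topz.png

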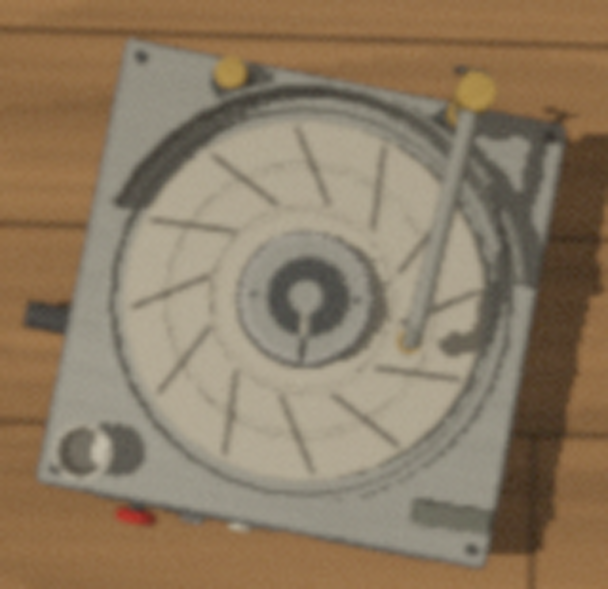

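View pics/scz.png

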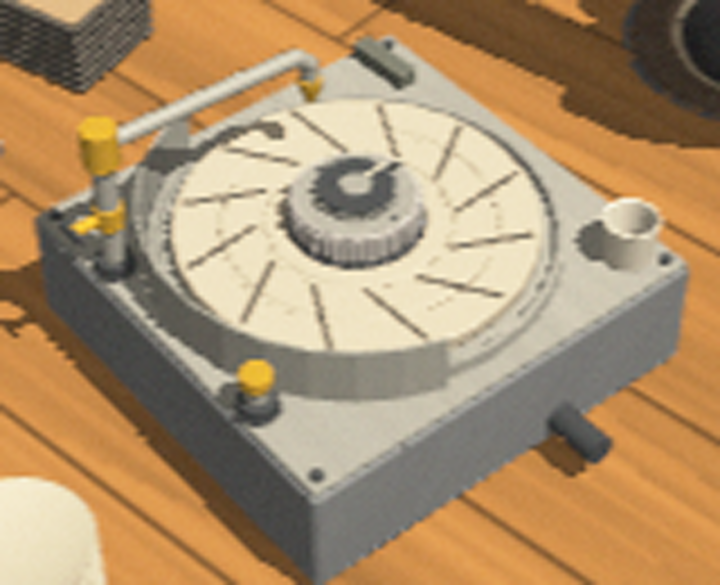

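Run:
```python
import sys; sys.path.insert(0,'.')
from h import *
from plant import robot,cams
c=cams.camera("top"); im=c["pixels"][:,:,::-1].copy()
np.set_printoptions(precision=4,suppress=True)
hsv=cv2.cvtColor(im,cv2.COLOR_BGR2HSV)
# disc: cream; print mask contour hull
m=((hsv[...,2]>150)&(hsv[...,1]>20)&(hsv[...,1]<75)).astype(np.uint8)
m[:130]=0;m[285:]=0;m[:,:200]=0;m[:,360:]=0
m=cv2.morphologyEx(m,cv2.MORPH_CLOSE,np.ones((5,5)))
cs,_=cv2.findContours(m,0,2); k=max(cs,key=cv2.contourArea); print(cv2.fitEllipse(cv2.convexHull(k)))
(u,v),ax,_=cv2.fitEllipse(cv2.convexHull(k)); print('disc',ray(c,u,v,.135), np.array(ax)/2*1.19/404)
z=lambda a,b,h: ray(c,200+(a+.5)/3.8-.5,130+(b+.5)/3.8-.5,h)
print('ring top',z(304,299,.161),'R',z(236,299,.161),z(374,299,.161),z(304,230,.161),z(304,367,.161))
print('hub',z(306,293,.171))
print('swivel',z(475,92,.254)); print('nozzle', z(408,342,.195)); print('bend',z(412,335,.237))
print('corners',z(130,40,.115),z(565,130,.115),z(485,567,.115),z(40,482,.115))
for n,a,b,h in [('cup',85,450,.157),('stone',452,515,.133)]: print(n,z(a,b,h))
print('stub',z(232,72,.16),'line',z(305,345,.161))
b=lambda u,v,h:ray(c,u,v,h)
print('bowlstk',b(118,170,.132),'bowl',b(109,240,.05),'tray',b(440,245,.078),'brush',b(425,190,.01))
```

```text
((273.3291931152344, 224.737060546875), (124.43439483642578, 127.13898468017578), 164.9051971435547)
disc [ 0.4789 -0.0069  0.135 ] [0.1833 0.1872]
ring top [ 0.526  -0.0237  0.161 ] R [0.5246 0.0276 0.161 ] [ 0.5274 -0.0767  0.161 ] [ 0.5784 -0.0224  0.161 ] [ 0.4746 -0.025   0.161 ]
hub [ 0.5299 -0.025   0.171 ]
swivel [ 0.6691 -0.1388  0.254 ]
nozzle [ 0.4942 -0.1003  0.195 ]
bend [ 0.4978 -0.0995  0.237 ]
corners [0.7309 0.1186 0.115 ] [ 0.6688 -0.2284  0.115 ] [ 0.3232 -0.1709  0.115 ] [0.3808 0.1773 0.115 ]
cup [0.4081 0.1381 0.157 ]
stone [ 0.3642 -0.1423  0.133 ]
stub [0.6981 0.0356 0.16  ] line [ 0.4912 -0.0254  0.161 ]
bowlstk [0.6281 0.4537 0.132 ] bowl [0.4203 0.5023 0.05  ] tray [ 0.4307 -0.523   0.078 ] brush [ 0.6081 -0.5015  0.01  ]
```

```bash
cat >> h.py <<'E'
C=np.array([.5263,-.0247]); P=np.array([.669,-.1388])
def ax(th): return np.array([[0,0,-1],[np.cos(th),np.sin(th),0],[np.sin(th),-np.cos(th),0]])
def rows(p,th,targets):
    # targets: list of (x,y,z,theta); prints tool shifts mm and twist
    for t in targets:
        d=ax(th)@(np.array(t[:3])-p)*1000
        print([[round(float(v),1) for v in d],round(float(th-t[3]),3)])
E
python3 - <<'E'
from h import *
rows(np.array([.231,-.472,.2]),.4548,[(.231,-.472,.32,.4548),(.5697,-.078,.32,1.354),(.5697,-.078,.212,1.354)])
E
```

```text
[[-120.0, 0.0, 0.0], 0.0]
[[-120.0, 477.3, -205.2], -0.899]
[[-12.0, 477.3, -205.2], -0.899]
```

```bash
python3 -m pendant '[[[-60,0,0],0],[[-120,0,0],0],[[-120,60,-25],-0.15],[[-120,115,-50],-0.3],[[-120,172,-74],-0.45],[[-120,229,-98],-0.6],[[-120,286,-123],-0.75],[[-120,343,-147],-0.9],[[-120,400,-172],-0.9],[[-120,440,-190],-0.9],[[-120,477,-205],-0.9],[[-120,477,-205],-0.9]]' 0
python3 - <<'E'
from plant import robot,cams
import cv2,numpy as np
s=robot.get_state(); print(s)
for n in ["wrist","top"]:
    c=cams.camera(n); cv2.imwrite(f"pics/{n}1.png",c["pixels"][:,:,::-1])
E
```

```text
time: 1.7
tool_pos: [0.5704, -0.0759, 0.3183]
tcp_rot: [3.102, 1.569, 2.889]
ft_force: [-0.9, -0.3, -0.3]
gripper_width: 0.0
{'time': 1.7, 'joint_positions': array([-1.32452765e-01,  2.64738703e-01,  3.93854920e-01,  1.70184230e+00,
        2.32703521e-04,  1.65077059e+00]), 'joint_velocities': array([-0.04145903, -0.03223197, -0.01943884,  0.01285076, -0.01588192,
       -0.02044409]), 'tau': array([  1.4998192 , -50.54878235,  34.26447988,  -0.15603699,
         0.18226106,   0.17149107]), 'tool_pos': array([ 0.57037412, -0.07591576,  0.31825917]), 'tcp_rot': array([3.10155957, 1.56885259, 2.88913231]), 'ft_force': array([-0.94442586, -0.28537802, -0.32552528]), 'wrist_torque': array([-0.0443331 ,  0.0610392 , -0.01243964]), 'gripper_width': 2.461459676086329e-05}
```

View pics/wrist1.png

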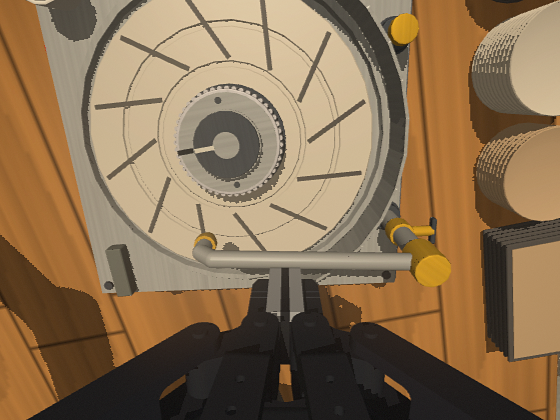

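The wrist view shows the ring at about (227, 143), with the black line toward the left at (186, 152) in line with the white hub line. The nozzle is at (205, 243), the tube runs along row 260, and the swivel is at (430, 268). Next I'll cross-check these points against the top view.

```bash
cat >> h.py <<'E'
def wristT(s,c):
    from scipy.spatial.transform import Rotation as R
    T=np.eye(4); T[:3,:3]=R.from_euler('xyz',s['tcp_rot']).as_matrix(); T[:3,3]=s['tool_pos']
    return T@c["tool_from_camera"]
E
python3 - <<'E'
from h import *
from plant import robot,cams
np.set_printoptions(precision=4,suppress=True)
s=robot.get_state(); c=cams.camera('wrist'); T=wristT(s,c)
for n,u,v,h in [('hub',226,145,.171),('ringL',176,143,.161),('ringR',281,143,.161),('ringT',229,89,.161),('ringB',229,198,.161),('swiv',430,269,.254),('nozz',205,243,.195),('tubeL',225,259,.237),('tubeR',400,261,.237)]:
    print(n,ray(c,u,v,h,T))
print('tip z',proj(c,[s['tool_pos'][0],s['tool_pos'][1],.237],T), proj(c,s['tool_pos'],T))
E
```

```text
hub [ 0.5259 -0.0281  0.171 ]
ringL [ 0.4793 -0.0173  0.161 ]
ringR [ 0.5743 -0.0381  0.161 ]
ringT [0.5396 0.0177 0.161 ]
ringB [ 0.5134 -0.0788  0.161 ]
swiv [ 0.6664 -0.1423  0.254 ]
nozz [ 0.4884 -0.1072  0.195 ]
tubeL [ 0.5138 -0.1088  0.237 ]
tubeR [ 0.6494 -0.1402  0.237 ]
tip z [284.3692 208.5237] [283.9866 253.6727]
```

```bash
sed -i 's/^C=.*/C=np.array([.5264,-.0262]); P=np.array([.668,-.1405])/' h.py
python3 - <<'E'
from h import *
def F(a,off,z=.212,r=.11):
    a=np.radians(a); u=np.array([np.cos(a),np.sin(a)]); n=np.array([u[1],-u[0]]); q=P+r*u+off*n; return (q[0],q[1],z,a-np.pi/2)
th=.4548-.9+1.8; th=.4548+.9
p=np.array([.5697,-.078,.32])
rows(p,th,[F(167.6,.038)])
p=np.array([.5697,-.078,.212])
rows(p,th,[F(167.6,.028),F(167.6,.02)]+[F(a,.018) for a in range(172,223,5)])
E
```

```text
[[108.0, -1.9, -0.6], 0.0]
[[0.0, -11.9, -0.6], 0.0]
[[0.0, -19.9, -0.6], 0.0]
[[0.0, -30.4, -1.6], -0.076]
[[0.0, -40.1, -2.1], -0.164]
[[0.0, -49.9, -1.6], -0.251]
[[0.0, -59.5, -0.3], -0.338]
[[0.0, -69.0, 1.8], -0.425]
[[0.0, -78.3, 4.7], -0.513]
[[0.0, -87.2, 8.5], -0.6]
[[0.0, -95.9, 13.0], -0.687]
[[0.0, -104.0, 18.2], -0.775]
[[0.0, -111.7, 24.1], -0.862]
[[0.0, -118.9, 30.7], -0.949]
```

```bash
python3 -m pendant '[[[40,0,0],0],[[80,0,0],0],[[108,0,0],0],[[108,-10,0],0],[[108,-15,0],0],[[108,-20,0],0]]'; python3 -m pendant '[[[0,-10,-1],-0.08],[[0,-20,-1],-0.16],[[0,-30,-1],-0.25],[[0,-39,0],-0.34],[[0,-49,2],-0.425],[[0,-58,5],-0.51],[[0,-67,8],-0.6]]'
 python3 - <<'E'
from plant import robot,cams
import cv2,numpy as np
for n in ["wrist","top"]:
    c=cams.camera(n); cv2.imwrite(f"pics/{n}2.png",c["pixels"][:,:,::-1])
E
```

```text
time: 2.6
tool_pos: [0.5653, -0.0985, 0.2136]
tcp_rot: [0.02, 1.568, -0.197]
ft_force: [-0.4, -0.1, -0.1]
gripper_width: -0.001
time: 3.48
tool_pos: [0.5587, -0.1654, 0.213]
tcp_rot: [-0.674, 1.569, -0.287]
ft_force: [0.3, -0.1, -0.2]
gripper_width: -0.003
```

View pics/wrist2.png

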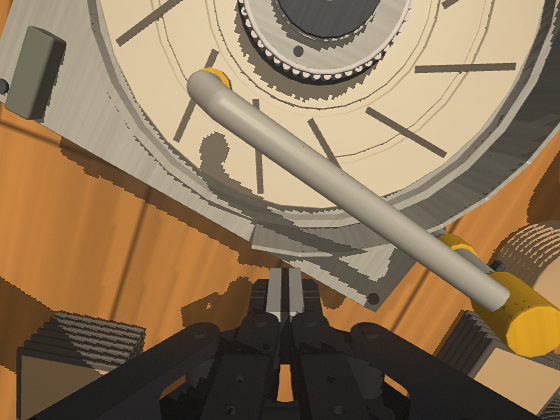

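View pics/top2.png

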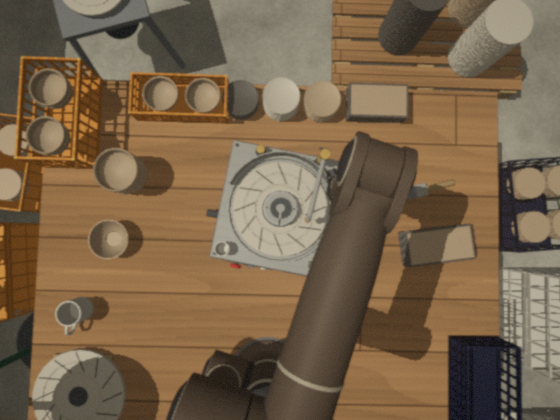

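In both views the arm hasn't moved: the nozzle is still at (308, 218) in the top view, and the tube lies on the +y side of the fingers. So the fingertip seems to have missed the tube. I'll check from the scene camera and by projection.

Run:
```python
from h import *
from plant import robot,cams
np.set_printoptions(precision=4,suppress=True)
s=robot.get_state(); c=cams.camera('scene'); p=s['tool_pos']; print(p,s['gripper_width'])
im=c['pixels'][:,:,::-1].copy()
print(proj(c,p),proj(c,p+[0,0,.03]))
a=cv2.resize(im[120:260,200:340],None,fx=4,fy=4,interpolation=cv2.INTER_CUBIC)
for q,col in [(p,(0,0,255)),(p+[0,0,.03],(255,0,0)),([*P,.237],(0,255,0)),([*C,.171],(255,0,255))]:
    u,v=proj(c,q); cv2.circle(a,(int((u-200+.5)*4),int((v-120+.5)*4)),3,col,-1)
cv2.imwrite('pics/sc2.png',a)
w=cams.camera('wrist'); T=wristT(s,w)
for q in ([*P,.254],[*C,.171],p,p+[0,0,.03]): print(proj(w,q,T))
```

```text
[ 0.5587 -0.1657  0.2127] -0.0008466611230528402
[246.6658 171.8206] [246.0675 164.9197]
[536.6895 328.6342]
[327.7021 -27.0969]
[285.4945 253.6874]
[285.6729 281.0357]
```

View pics/sc2.png

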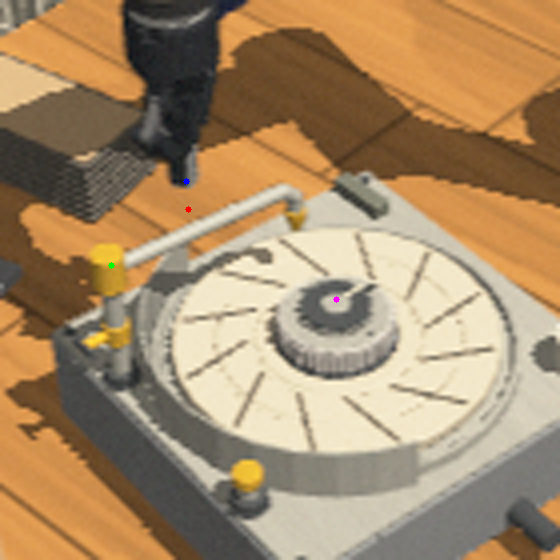

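The scene view shows the visible fingertip about 25 to 30 mm above the reported TCP. The red dot marks the TCP and the blue dot a point 30 mm higher. So the fingers passed over the tube. I'll measure the real tip more carefully.

Run:
```python
from h import *
from plant import robot,cams
s=robot.get_state(); c=cams.camera('wrist'); print(s['tool_pos'],s['joint_positions'])
im=c['pixels'][:,:,::-1].copy()
a=cv2.resize(im[220:370,200:370],None,fx=4,fy=4,interpolation=cv2.INTER_NEAREST)
M=np.linalg.inv(c["tool_from_camera"])
for x,col in [(0,(0,0,255)),(-.015,(0,255,0)),(-.03,(255,0,0))]:
  for y in (-.011,.011):
    for z in (-.0145,0,.0145):
      q=M@[x,y,z,1]; w=c['camera_matrix']@q[:3]; w/=w[2]; cv2.circle(a,(int((w[0]-200+.5)*4),int((w[1]-220+.5)*4)),3,col,-1)
cv2.imwrite('pics/w2z.png',a)
c=cams.camera('scene'); im=c['pixels'][:,:,::-1]
cv2.imwrite('pics/sc2z.png',cv2.resize(im[100:190,210:280],None,fx=7,fy=6.6,interpolation=cv2.INTER_NEAREST))
```

```text
[ 0.55848721 -0.1648598   0.21239158] [-2.87131878e-01  2.36214559e-01  1.21563895e-01  1.45511247e+00
  1.67018254e-04  9.01838898e-01]
```

View pics/w2z.png

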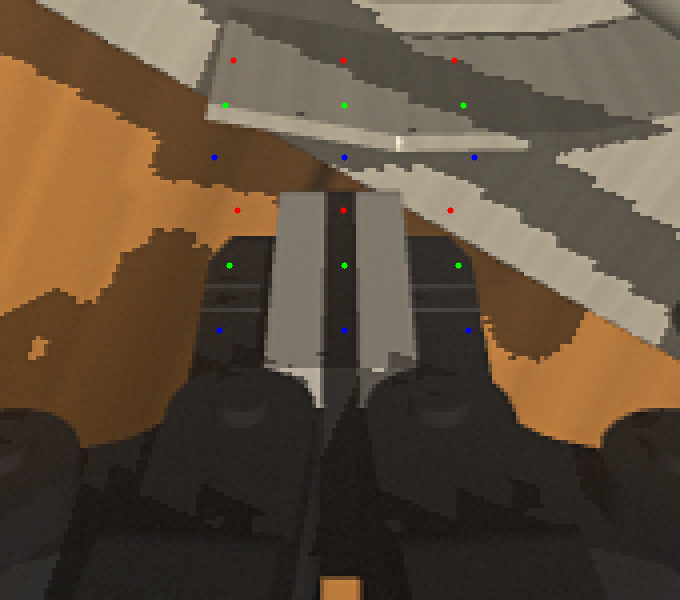

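View pics/sc2z.png

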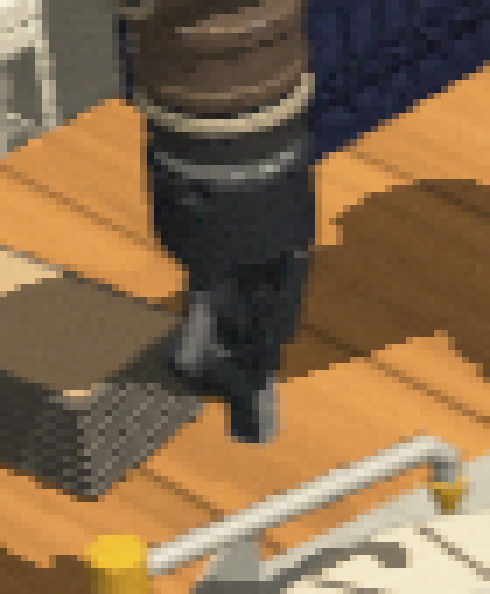

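The tip end comes out about 32 mm behind the reported TCP in both the wrist and scene views. I'll use tip = TCP + 32 mm up, go back over the tube, and lower further this time.

```bash
cat > calc.py <<'E'
from h import *
def F(a,off,z,r=.11):
    a=np.radians(a); u=np.array([np.cos(a),np.sin(a)]); n=np.array([u[1],-u[0]]); q=P+r*u+off*n; return (q[0],q[1],z,a-np.pi/2)
def after(p,th,sh,tw): return p+ax(th).T@np.array(sh)/1000, th-tw
p,th=np.array([.5697,-.078,.212]),1.3548
p,th=after(p,th,[0,-20,0],0); p,th=after(p,th,[0,-67,8],-.6)
E
python3 - <<'E'
from calc import *
print(p,th)
rows(p,th,[F(167.6,.036,.265),F(167.6,.036,.187)])
p2=np.array(F(167.6,.036,.187)[:3]); th2=F(167.6,0,0)[3]
rows(p2,th2,[F(167.6,.02,.187)]+[F(a,.018,.187) for a in range(172,223,5)])
E
```

```text
[ 0.5588682  -0.16469298  0.212     ] 1.9548
[[-53.0, 73.4, 39.8], 0.6]
[[25.0, 73.4, 39.8], 0.6]
[[0.0, -16.0, 0.0], 0.0]
[[0.0, -26.5, -1.1], -0.077]
[[0.0, -36.2, -1.5], -0.164]
[[0.0, -45.9, -1.0], -0.251]
[[0.0, -55.6, 0.3], -0.339]
[[0.0, -65.0, 2.4], -0.426]
[[0.0, -74.3, 5.3], -0.513]
[[0.0, -83.3, 9.1], -0.6]
[[0.0, -91.9, 13.6], -0.688]
[[0.0, -100.1, 18.8], -0.775]
[[0.0, -107.8, 24.7], -0.862]
[[0.0, -115.0, 31.3], -0.949]
```

```bash
python3 -m pendant '[[[-53,0,0],0],[[-53,25,13],0.15],[[-53,50,27],0.3],[[-53,73,40],0.45],[[-53,73,40],0.6],[[-15,73,40],0.6],[[25,73,40],0.6],[[25,73,40],0.6]]'; 
python3 -m pendant '[[[0,-10,0],0],[[0,-16,0],0],[[0,-26,-1],-0.077],[[0,-36,-1],-0.164],[[0,-46,-1],-0.25]]'
 python3 - <<'E'
from plant import robot,cams
import cv2,numpy as np
c=cams.camera("wrist"); cv2.imwrite(f"pics/wrist3.png",c["pixels"][:,:,::-1])
E
```

```text
time: 4.78
tool_pos: [0.5659, -0.0813, 0.1839]
tcp_rot: [-3.079, 1.565, 2.988]
ft_force: [-0.7, 0.5, 0.3]
gripper_width: 0.001
time: 5.4
tool_pos: [0.5579, -0.1275, 0.1885]
tcp_rot: [-0.102, 1.568, -0.065]
ft_force: [0.8, 0.2, 0.1]
gripper_width: -0.001
```

View pics/wrist3.png

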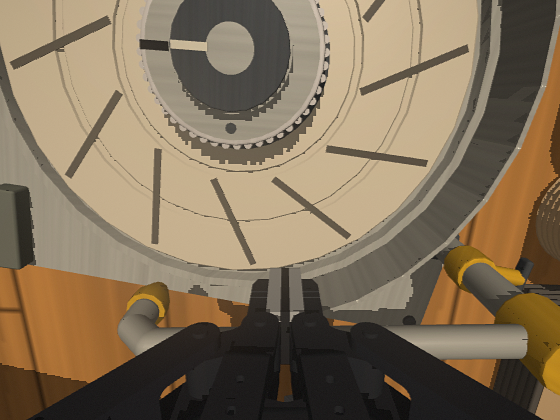

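The tube is now on the −y side of the fingers and is moving with them, with the nozzle at about (148, 295). I'll keep pushing.

Run:
```python
from calc import *
a0=F(167.6,.036,.187); p2,th2=after(np.array(a0[:3]),a0[3],[0,-46,-1],-.25)
rows(p2,th2,[F(a,.018,.187) for a in range(187,223,5)]+[F(222,.06,.187),F(222,.06,.27)])
```

```text
[[0.0, -9.6, -1.1], -0.089]
[[0.0, -19.3, -1.4], -0.176]
[[0.0, -29.0, -0.9], -0.263]
[[0.0, -38.6, 0.5], -0.35]
[[0.0, -48.1, 2.8], -0.438]
[[0.0, -57.3, 5.8], -0.525]
[[0.0, -66.3, 9.7], -0.612]
[[0.0, -74.8, 14.3], -0.699]
[[0.0, -42.7, -12.8], -0.699]
[[-83.0, -42.7, -12.8], -0.699]
```

```bash
python3 -m pendant '[[[0,-10,-1],-0.09],[[0,-19,-1],-0.18],[[0,-29,-1],-0.26],[[0,-39,0],-0.35],[[0,-48,3],-0.44],[[0,-57,6],-0.525],[[0,-66,10],-0.61],[[0,-66,10],-0.61]]'
 python3 -m pendant '[[[0,10,0],0],[[0,30,0],0],[[-40,50,0],0],[[-80,50,0],0]]'
 python3 - <<'E'
from plant import robot,cams
import cv2,numpy as np
for n in ["wrist","top"]:
    c=cams.camera(n); cv2.imwrite(f"pics/{n}4.png",c["pixels"][:,:,::-1])
print(robot.get_state()['joint_positions'])
E
```

```text
time: 6.45
tool_pos: [0.5699, -0.1931, 0.1876]
tcp_rot: [-0.991, 1.569, -0.35]
ft_force: [1.0, 1.5, -0.3]
gripper_width: -0.003
time: 6.95
tool_pos: [0.5378, -0.1504, 0.2683]
tcp_rot: [1.535, 1.57, 2.179]
ft_force: [0.2, -0.2, 0.3]
gripper_width: -0.001
[-2.73718858e-01  2.01972659e-01  2.09710577e-01  1.57076084e+00
  1.60819927e-04  6.53477531e-01]
```

View pics/wrist4.png

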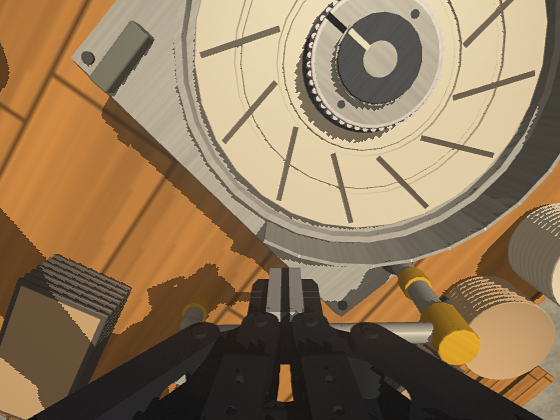

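View pics/top4.png

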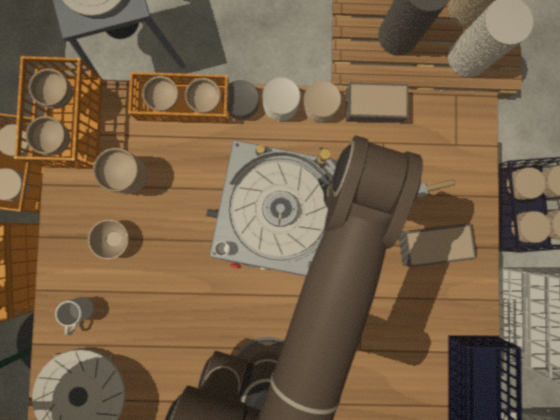

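The nozzle is off the disc, visible at about (195, 312) beyond the deck edge. Next comes the approach to the ring's rim.

```bash
cat >> calc.py <<'E'
a0=F(167.6,.036,.187); p,th=np.array(a0[:3]),1.3548
p,th=after(p,th,[0,-46,-1],-.25);p,th=after(p,th,[0,-66,10],-.61);p,th=after(p,th,[-80,50,0],0)
def O(al,R,z,a_off=0): return (C[0]+R*np.cos(al),C[1]+R*np.sin(al),z,al+np.pi)
E
python3 - <<'E'
from calc import *
print(p,th)
al=th-np.pi
rows(p,th,[O(al,.085,.2),O(al,.085,.117),O(al,.066,.117)])
E
```

```text
[ 0.53967894 -0.15207266  0.267     ] 2.2148
[[67.0, 23.6, 65.0], 0.0]
[[150.0, 23.6, 65.0], 0.0]
[[150.0, 42.6, 65.0], 0.0]
```

```bash
python3 -m pendant '[[[20,10,35],0],[[67,24,65],0],[[110,24,65],0],[[150,24,65],0],[[150,24,65],0]]'
python3 -m pendant '[[[0,10,0],0],[[0,17,0],0],[[0,17,0],0]]'
python3 -m pendant '[[[0,2,0],0],[[0,2,0],0]]'
python3 - <<'E'
from plant import robot,cams
import cv2,numpy as np
c=cams.camera("wrist"); cv2.imwrite(f"pics/wrist5.png",c["pixels"][:,:,::-1])
E
```

```text
time: 7.68
tool_pos: [0.574, -0.093, 0.1134]
tcp_rot: [2.322, 1.564, 2.966]
ft_force: [-0.4, 0.6, -0.3]
gripper_width: -0.001
time: 8.05
tool_pos: [0.5672, -0.0801, 0.1185]
tcp_rot: [-0.758, 1.568, -0.114]
ft_force: [-0.1, 0.3, -0.1]
gripper_width: 0.0
time: 8.3
tool_pos: [0.5656, -0.0789, 0.117]
tcp_rot: [-0.748, 1.57, -0.104]
ft_force: [0.7, 0.3, 0.5]
gripper_width: 0.001
```

View pics/wrist5.png

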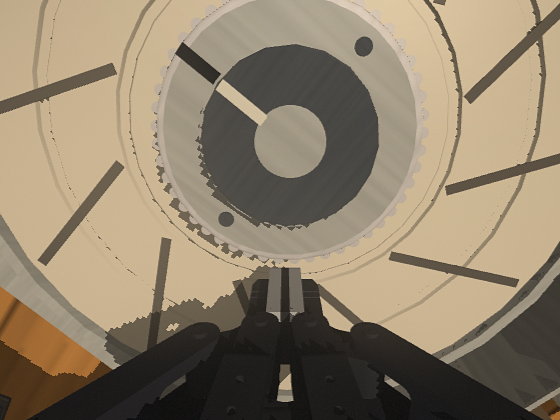

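```bash
cat >> h.py <<'E'
def ringctr(c,pz,hub_z=.171,circ=None):
    # hub small light disc centre is on axis: detect central light disc via Hough; return tool y,z of axis
    g=cv2.medianBlur(cv2.cvtColor(c['pixels'],cv2.COLOR_RGB2GRAY),5)
    h=cv2.HoughCircles(g,cv2.HOUGH_GRADIENT,1,200,param1=80,param2=20,minRadius=110,maxRadius=145)
    return h
def toolpt(c,u,v,height,tcpz):
    T=c["tool_from_camera"]; d=T[:3,:3]@np.linalg.inv(c["camera_matrix"])@np.array([u,v,1.]); o=T[:3,3]
    x=tcpz-height   # tool x of plane
    return o+d*(x-o[0])/d[0]
E
python3 - <<'E'
from calc import *
from plant import cams
c=cams.camera('wrist'); np.set_printoptions(precision=4,suppress=True)
print(ringctr(c,0))
g=cv2.cvtColor(c['pixels'],cv2.COLOR_RGB2GRAY)
# dark hub disc: threshold; inner light disc contour
m=(g>110).astype(np.uint8); n,l,st,ct=cv2.connectedComponentsWithStats(m)
for i in range(1,n):
    if 1000<st[i,4]<20000: print(st[i],ct[i])
for u,v,h in [(290,141,.171),(290,140,.171),(158,137,.161),(425,137,.161),(291,258,.161)]: print(u,v,toolpt(c,u,v,h,.117))
E
```

```text
[[[290.5 125.5 127.8]]]
[ 440  259  120  105 1437] [505.5588 316.874 ]
290 141 [-0.054   0.0657  0.0011]
290 140 [-0.054   0.066   0.0011]
158 137 [-0.044   0.066  -0.0464]
425 137 [-0.044   0.066   0.0499]
291 258 [-0.044   0.0182  0.0018]
```

```bash
for i in 1; do python3 -m pendant '[[[0,2,0],0],[[0,2,0],0]]'; python3 -m pendant '[[[0,2,0],0],[[0,2,0],0]]';  python3 -m pendant '[[[0,1,0],0],[[0,1,0],0]]'; done
```

```text
time: 8.65
tool_pos: [0.5642, -0.0772, 0.1166]
tcp_rot: [2.264, 1.571, 2.908]
ft_force: [-0.6, 0.3, -0.2]
gripper_width: 0.006
time: 8.9
tool_pos: [0.563, -0.0755, 0.1167]
tcp_rot: [1.972, 1.571, 2.616]
ft_force: [0.1, 0.6, 0.1]
gripper_width: -0.003
time: 9.15
tool_pos: [0.5627, -0.075, 0.1168]
tcp_rot: [-1.495, 1.57, -0.851]
ft_force: [0.4, -0.8, 0.3]
gripper_width: 0.003
```

```bash
for i in 1; do python3 -m pendant '[[[0,1,0],0],[[0,1,0],0]]'; python3 -m pendant '[[[0,1,0],0],[[0,1,0],0]]';  python3 -m pendant '[[[0,1,0],0],[[0,1,0],0]]'; done
```

```text
time: 9.4
tool_pos: [0.5626, -0.0749, 0.117]
tcp_rot: [-1.542, 1.569, -0.898]
ft_force: [3.4, -4.4, 0.3]
gripper_width: -0.001
time: 9.65
tool_pos: [0.5625, -0.0748, 0.1172]
tcp_rot: [-1.548, 1.567, -0.905]
ft_force: [4.7, -6.4, -0.9]
gripper_width: 0.004
time: 9.9
tool_pos: [0.5625, -0.0747, 0.1173]
tcp_rot: [-1.561, 1.565, -0.919]
ft_force: [5.7, -8.6, -0.6]
gripper_width: -0.003
```

Contact is at R ≈ 60.5 mm, stiffness is about 2.5 N/mm, and the press is now about 10 N. I'll start the first stroke.

```bash
sed -i 's/^C=np.array(\[.5264,-.0262\])/C=np.array([.5272,-.0256])/' h.py
cat >> calc.py <<'E'
p,th=after(p,th,[150,24,65],0);p,th=after(p,th,[0,27,0],0)
def stroke(p,th,R,z,n,step=.15,C2=None):
    al=th-np.pi
    rows(p,th,[O(al+step*k,R,z) for k in range(1,n+1)])
E
python3 - <<'E'
from calc import *
print(p,th,np.hypot(*(p[:2]-C)), np.arctan2(*(p[:2]-C)[::-1])-(th-np.pi))
stroke(p,th,.0572,.117,12)
E
```

```text
[ 0.56103883 -0.07226192  0.117     ] 2.2148 0.05764027192328965 -0.016569947898373627
[[0.0, 1.1, 9.5], -0.15]
[[0.0, 3.0, 17.9], -0.3]
[[0.0, 6.1, 25.8], -0.45]
[[0.0, 10.4, 33.3], -0.6]
[[0.0, 15.8, 39.9], -0.75]
[[0.0, 22.1, 45.8], -0.9]
[[0.0, 29.2, 50.6], -1.05]
[[0.0, 36.9, 54.3], -1.2]
[[0.0, 45.1, 56.8], -1.35]
[[0.0, 53.6, 58.0], -1.5]
[[0.0, 62.2, 58.0], -1.65]
[[0.0, 70.6, 56.7], -1.8]
```

```bash
python3 -m pendant '[[[0,1,9.5],-0.15],[[0,3,18],-0.3],[[0,6,26],-0.45],[[0,10.5,33.5],-0.6],[[0,16,40],-0.75],[[0,22,46],-0.9]]'
python3 - <<'E'
from plant import robot,cams
import cv2,numpy as np
c=cams.camera("wrist"); cv2.imwrite(f"pics/wrist6.png",c["pixels"][:,:,::-1])
s=robot.get_state();print(s['joint_positions'],s['ft_force'],s['wrist_torque'])
E
```

```text
time: 10.65
tool_pos: [0.5884, -0.0277, 0.1178]
tcp_rot: [-1.678, 1.563, -0.129]
ft_force: [11.3, -2.6, -3.0]
gripper_width: 0.002
[-4.53405627e-02  2.50684248e-01 -6.68719846e-02  1.24589197e+00
  3.82997166e-04 -2.88702246e-02] [12.29700032 -2.10390853 -1.78737754] [-0.42263069 -2.54397399  0.03201322]
```

View pics/wrist6.png

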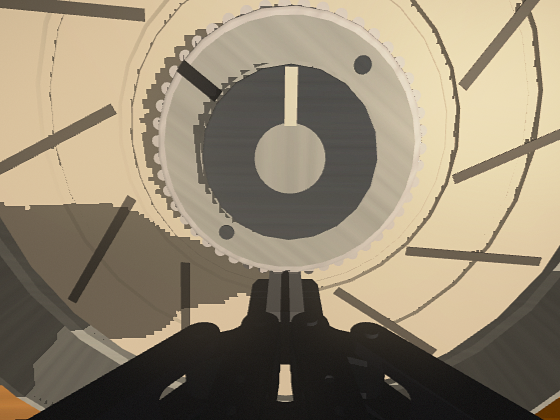

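The ring follows the finger without slip: the black line stays at (200, 80) while the white line has turned about 52°. I'll continue.

```bash
cat >> calc.py <<'E'
p,th=after(p,th,[0,22,46],-.9)
E
python3 - <<'E'
from calc import *
print(p,th-np.pi,np.hypot(*(p[:2]-C)), np.arctan2(*(p[:2]-C)[::-1])-(th-np.pi))
stroke(p,th,.0576,.117,12)
E
```

```text
[ 0.58461611 -0.02705006  0.117     ] -0.026792653589793325 0.05743441743015084 0.001542673958308035
[[0.0, 0.5, 8.5], -0.15]
[[0.0, 2.4, 16.9], -0.3]
[[0.0, 5.6, 25.0], -0.45]
[[0.0, 9.9, 32.4], -0.6]
[[0.0, 15.3, 39.2], -0.75]
[[0.0, 21.6, 45.0], -0.9]
[[0.0, 28.8, 49.9], -1.05]
[[0.0, 36.6, 53.6], -1.2]
[[0.0, 44.8, 56.1], -1.35]
[[0.0, 53.4, 57.4], -1.5]
[[0.0, 62.0, 57.3], -1.65]
[[0.0, 70.5, 56.0], -1.8]
```

```bash
python3 -m pendant '[[[0,0.5,8.5],-0.15],[[0,2.5,17],-0.3],[[0,5.5,25],-0.45],[[0,10,32.5],-0.6],[[0,15.5,39],-0.75],[[0,21.5,45],-0.9]]'
cat >> calc.py <<'E'
p,th=after(p,th,[0,21.5,45],-.9)
E
python3 - <<'E'
from calc import *
print(th-np.pi)
stroke(p,th,.0576,.117,12)
E
```

```text
time: 11.45
tool_pos: [0.5677, 0.0214, 0.118]
tcp_rot: [-1.757, 1.561, 0.694]
ft_force: [10.5, 7.5, -0.9]
gripper_width: 0.0
0.873207346410207
[[0.0, 0.7, 8.7], -0.15]
[[0.0, 2.6, 17.1], -0.3]
[[0.0, 5.8, 25.2], -0.45]
[[0.0, 10.1, 32.6], -0.6]
[[0.0, 15.5, 39.4], -0.75]
[[0.0, 21.9, 45.2], -0.9]
[[0.0, 29.0, 50.1], -1.05]
[[0.0, 36.8, 53.8], -1.2]
[[0.0, 45.0, 56.3], -1.35]
[[0.0, 53.6, 57.6], -1.5]
[[0.0, 62.2, 57.5], -1.65]
[[0.0, 70.7, 56.2], -1.8]
```

```bash
python3 -m pendant '[[[0,0.5,8.5],-0.15],[[0,2.5,17],-0.3],[[0,5.5,25],-0.45],[[0,10,32.5],-0.6],[[0,15.5,39],-0.75],[[0,21.5,45],-0.9]]'
cat >> calc.py <<'E'
p,th=after(p,th,[0,21.5,45],-.9)
E
python3 - <<'E'
from calc import *
print(th-np.pi)
stroke(p,th,.0576,.117,7)
E
```

```text
time: 12.2
tool_pos: [0.5159, 0.0358, 0.1176]
tcp_rot: [-1.902, 1.56, 1.45]
ft_force: [0.4, 15.6, 3.7]
gripper_width: -0.001
1.7732073464102074
[[0.0, 0.7, 9.0], -0.15]
[[0.0, 2.6, 17.4], -0.3]
[[0.0, 5.8, 25.5], -0.45]
[[0.0, 10.1, 32.9], -0.6]
[[0.0, 15.5, 39.7], -0.75]
[[0.0, 21.8, 45.5], -0.9]
[[0.0, 29.0, 50.4], -1.05]
```

```bash
sed -i 's/^C=np.array(\[.5272,-.0256\])/C=np.array([.5273,-.0248])/' h.py
python3 - <<'E'
from calc import *
print(th-np.pi)
stroke(p,th,.0578,.117,7)
E
```

```text
1.7732073464102074
[[0.0, -0.3, 8.8], -0.15]
[[0.0, 1.6, 17.2], -0.3]
[[0.0, 4.8, 25.3], -0.45]
[[0.0, 9.2, 32.8], -0.6]
[[0.0, 14.6, 39.6], -0.75]
[[0.0, 20.9, 45.4], -0.9]
[[0.0, 28.1, 50.3], -1.05]
```

```bash
python3 -m pendant '[[[0,0,8.5],-0.15],[[0,1.5,17],-0.3],[[0,5,25.5],-0.45],[[0,9,33],-0.6],[[0,14.5,39.5],-0.75],[[0,21,45.5],-0.9],[[0,28,50.5],-1.05]]'
cat >> calc.py <<'E'
p,th=after(p,th,[0,28,50.5],-1.05)
E
python3 - <<'E'
from plant import robot,cams
import cv2,numpy as np
c=cams.camera("wrist"); cv2.imwrite(f"pics/wrist7.png",c["pixels"][:,:,::-1])
s=robot.get_state();print(s['joint_positions'],s['ft_force'],s['tool_pos'])
E
```

```text
time: 13.08
tool_pos: [0.4686, -0.0047, 0.117]
tcp_rot: [-2.088, 1.564, 2.313]
ft_force: [-9.4, 4.7, 9.2]
gripper_width: 0.001
[-0.01477454  0.03723783 -0.31806052  1.22031355  0.00373195 -2.84882418] [-10.2638245    4.27003083   6.2451826 ] [ 0.46838078 -0.00569976  0.11693327]
```

View pics/wrist7.png

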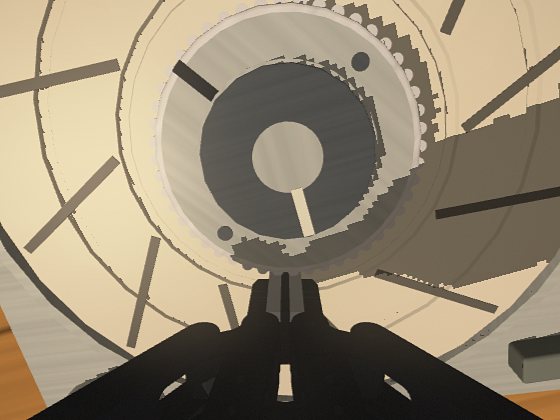

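The ring has turned about 3.75 rad. Measured from the picture, black to white is 214°, or 3.74 rad, so there has been no slip. I'll back off and swing back clockwise without touching.

```bash
cat >> calc.py <<'E'
def ret(p,th,n,step=.18,R=.076,z=.117,first=True):
    al=th-np.pi; L=[]
    if first: L.append(O(al,R,z))
    L+=[O(al-step*k,R,z) for k in range(1,n+1)]
    rows(p,th,L)
E
python3 - <<'E'
from calc import *
print(p,th-np.pi)
ret(p,th,11)
p,th=after(p,th,[0,39,-75],1.98)
al=th-np.pi; print(al)
p=np.array(O(al,.076,.117)[:3]); ret(p,th,12,first=False)
E
```

```text
[ 0.47219052 -0.00664144  0.117     ] 2.823207346410207
[[0.0, -18.0, -0.0], 0.0]
[[0.0, -16.7, -13.6], 0.18]
[[0.0, -13.1, -26.8], 0.36]
[[0.0, -7.2, -39.1], 0.54]
[[0.0, 0.9, -50.1], 0.72]
[[0.0, 10.8, -59.5], 0.9]
[[0.0, 22.2, -67.0], 1.08]
[[0.0, 34.8, -72.4], 1.26]
[[0.0, 48.1, -75.4], 1.44]
[[0.0, 61.8, -75.9], 1.62]
[[0.0, 75.3, -74.0], 1.8]
[[0.0, 88.3, -69.7], 1.98]
0.8432073464102072
[[0.0, 1.2, -13.6], 0.18]
[[0.0, 4.9, -26.8], 0.36]
[[0.0, 10.8, -39.1], 0.54]
[[0.0, 18.9, -50.1], 0.72]
[[0.0, 28.8, -59.5], 0.9]
[[0.0, 40.2, -67.0], 1.08]
[[0.0, 52.8, -72.4], 1.26]
[[0.0, 66.1, -75.4], 1.44]
[[0.0, 79.7, -75.9], 1.62]
[[0.0, 93.3, -74.0], 1.8]
[[0.0, 106.2, -69.7], 1.98]
[[0.0, 118.2, -63.2], 2.16]
```

```bash
python3 -m pendant '[[[0,-18,0],0],[[0,-17,-13.5],0.18],[[0,-13,-27],0.36],[[0,-7,-39],0.54],[[0,1,-50],0.72],[[0,11,-59.5],0.9],[[0,22,-67],1.08],[[0,35,-72.5],1.26],[[0,48,-75.5],1.44],[[0,62,-76],1.62],[[0,75.5,-74],1.8],[[0,88.5,-69.5],1.98]]'
python3 -m pendant '[[[0,1,-13.5],0.18],[[0,5,-27],0.36],[[0,11,-39],0.54],[[0,19,-50],0.72],[[0,29,-59.5],0.9],[[0,40,-67],1.08],[[0,53,-72.5],1.26],[[0,66,-75.5],1.44],[[0,79.5,-76],1.62],[[0,93,-74],1.8],[[0,106,-69.5],1.98],[[0,118,-63],2.16]]'
cat >> calc.py <<'E'
p,th=after(p,th,[0,88.5,-69.5],1.98);p,th=after(p,th,[0,118,-63],2.16)
E
python3 - <<'E'
from calc import *
from plant import robot
print(p,th-np.pi,robot.get_state()['joint_positions'],np.hypot(*(p[:2]-C)))
al=th-np.pi
rows(p,th,[O(al-.18,.076,.117),O(al-.36,.076,.117),O(al-.36,.064,.117),O(al-.36,.0605,.117),O(al-.36,.0577,.117)])
E
```

```text
time: 14.62
tool_pos: [0.5773, 0.0319, 0.1166]
tcp_rot: [0.124, 1.57, 2.532]
ft_force: [-0.0, 0.0, -0.3]
gripper_width: -0.001
time: 16.12
tool_pos: [0.5452, -0.0982, 0.1166]
tcp_rot: [2.042, 1.57, 2.289]
ft_force: [-0.1, -0.7, -0.1]
gripper_width: 0.001
[ 0.54656728 -0.09835735  0.117     ] -1.316792653589793 [-1.78465595e-01  1.92782155e-01 -1.42339650e-01  1.23612412e+00
  3.59190868e-04  1.14485574e+00] 0.0760388806855027
[[0.0, 1.3, -13.8], 0.18]
[[0.0, 4.9, -26.9], 0.36]
[[0.0, 16.1, -22.7], 0.36]
[[0.0, 19.4, -21.5], 0.36]
[[0.0, 22.0, -20.5], 0.36]
```

```bash
python3 -m pendant '[[[0,1,-14],0.18],[[0,5,-27],0.36],[[0,16,-22.5],0.36],[[0,19.5,-21.5],0.36],[[0,22,-20.5],0.36],[[0,22,-20.5],0.36]]'
cat >> calc.py <<'E'
p,th=after(p,th,[0,22,-20.5],.36)
E
python3 - <<'E'
from calc import *
from plant import robot,cams
c=cams.camera("wrist"); cv2.imwrite(f"pics/wrist8.png",c["pixels"][:,:,::-1])
print(p,th-np.pi,np.hypot(*(p[:2]-C)), np.arctan2(*(p[:2]-C)[::-1])-(th-np.pi))
stroke(p,th,.0577,.117,7)
E
```

```text
time: 16.88
tool_pos: [0.5207, -0.0857, 0.1171]
tcp_rot: [-1.571, 1.562, -1.676]
ft_force: [-3.5, -15.3, 2.9]
gripper_width: 0.001
[ 0.52119686 -0.0822145   0.117     ] -1.6767926535897928 0.05773796962890345 9.43205458996399e-05
[[0.0, 0.7, 8.6], -0.15]
[[0.0, 2.6, 17.0], -0.3]
[[0.0, 5.8, 25.1], -0.45]
[[0.0, 10.1, 32.6], -0.6]
[[0.0, 15.5, 39.3], -0.75]
[[0.0, 21.9, 45.2], -0.9]
[[0.0, 29.0, 50.0], -1.05]
```

View pics/wrist8.png

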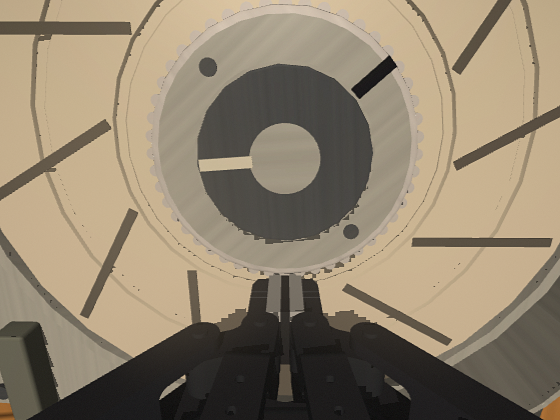

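Black-to-white measures 216°, or 3.76 rad, so the return swing didn't disturb the ring. Now the second stroke.

```bash
python3 -m pendant '[[[0,0,8.5],-0.15],[[0,2,17],-0.3],[[0,5,25],-0.45],[[0,9.5,32.5],-0.6],[[0,15,39.5],-0.75],[[0,21.5,45],-0.9],[[0,28.5,50],-1.05]]'
cat >> calc.py <<'E'
p,th=after(p,th,[0,28.5,50],-1.05)
E
python3 - <<'E'
from calc import *
print(p,th-np.pi,np.hypot(*(p[:2]-C)))
stroke(p,th,.0578,.117,8)
E
```

```text
time: 17.8
tool_pos: [0.5768, -0.0609, 0.1175]
tcp_rot: [-1.697, 1.564, -0.747]
ft_force: [5.3, -5.9, -0.3]
gripper_width: -0.002
[ 0.57393148 -0.05916435  0.117     ] -0.626792653589793 0.05792584458029574
[[0.0, 0.8, 9.1], -0.15]
[[0.0, 2.7, 17.6], -0.3]
[[0.0, 5.9, 25.6], -0.45]
[[0.0, 10.2, 33.1], -0.6]
[[0.0, 15.6, 39.9], -0.75]
[[0.0, 22.0, 45.8], -0.9]
[[0.0, 29.2, 50.6], -1.05]
[[0.0, 37.0, 54.4], -1.2]
```

```bash
python3 -m pendant '[[[0,1.5,9],-0.15],[[0,3.5,17.5],-0.3],[[0,6.5,25.5],-0.45],[[0,11,33],-0.6],[[0,16,40],-0.75],[[0,22.5,45.5],-0.9],[[0,29.5,50.5],-1.05],[[0,37,54.5],-1.2]]'
cat >> calc.py <<'E'
p,th=after(p,th,[0,37,54.5],-1.2)
E
python3 - <<'E'
from calc import *
print(p,th-np.pi,np.hypot(*(p[:2]-C)))
stroke(p,th,.058,.117,8)
E
```

```text
time: 18.8
tool_pos: [0.5793, 0.0081, 0.1178]
tcp_rot: [-1.938, 1.564, 0.215]
ft_force: [6.6, 1.8, 1.7]
gripper_width: -0.001
[0.57593168 0.00667826 0.117     ] 0.5732073464102072 0.05793031470714654
[[0.0, 0.6, 8.6], -0.15]
[[0.0, 2.5, 17.1], -0.3]
[[0.0, 5.7, 25.2], -0.45]
[[0.0, 10.1, 32.7], -0.6]
[[0.0, 15.5, 39.5], -0.75]
[[0.0, 21.9, 45.4], -0.9]
[[0.0, 29.1, 50.2], -1.05]
[[0.0, 36.9, 54.0], -1.2]
```

```bash
python3 -m pendant '[[[0,1.5,8.5],-0.15],[[0,3.5,17],-0.3],[[0,6.5,25],-0.45],[[0,11,32.5],-0.6],[[0,16,39.5],-0.75],[[0,22.5,45.5],-0.9],[[0,29.5,50],-1.05],[[0,37,54],-1.2]]'
cat >> calc.py <<'E'
p,th=after(p,th,[0,37,54],-1.2)
E
python3 - <<'E'
from calc import *
print(p,th-np.pi,np.hypot(*(p[:2]-C)))
stroke(p,th,.0578,.117,8,step=.135)
E
```

```text
time: 19.8
tool_pos: [0.5166, 0.0361, 0.1178]
tcp_rot: [-2.144, 1.563, 1.21]
ft_force: [0.4, 11.5, 4.5]
gripper_width: -0.002
[0.51555975 0.03198102 0.117     ] 1.7732073464102074 0.05798204953787902
[[0.0, 0.7, 7.7], -0.135]
[[0.0, 2.3, 15.3], -0.27]
[[0.0, 4.9, 22.7], -0.405]
[[0.0, 8.4, 29.6], -0.54]
[[0.0, 12.9, 36.0], -0.675]
[[0.0, 18.1, 41.8], -0.81]
[[0.0, 24.1, 46.8], -0.945]
[[0.0, 30.7, 50.9], -1.08]
```

```bash
python3 -m pendant '[[[0,1,7.5],-0.135],[[0,2.5,15.5],-0.27],[[0,5,22.5],-0.405],[[0,8.5,29.5],-0.54],[[0,13,36],-0.675],[[0,18,42],-0.81],[[0,24,47],-0.945],[[0,30.5,51],-1.08]]'
cat >> calc.py <<'E'
p,th=after(p,th,[0,30.5,51],-1.08)
E
python3 - <<'E'
from calc import *
from plant import robot,cams
c=cams.camera("wrist"); cv2.imwrite(f"pics/wrist9.png",c["pixels"][:,:,::-1])
print(p,th-np.pi,robot.get_state()['joint_positions'])
ret(p,th,11)
al=th-np.pi-1.98
p=np.array(O(al,.076,.117)[:3]); ret(p,al+np.pi,12,first=False)
E
```

```text
time: 20.8
tool_pos: [0.4683, -0.0057, 0.1171]
tcp_rot: [-2.049, 1.564, 2.384]
ft_force: [-13.4, 6.2, 11.6]
gripper_width: 0.002
[ 0.4717324  -0.00814893  0.117     ] 2.8532073464102075 [-0.01663755  0.03704919 -0.3179796   1.22102751  0.00349844 -2.88270911]
[[0.0, -18.0, 0.2], 0.0]
[[0.0, -16.8, -13.4], 0.18]
[[0.0, -13.1, -26.6], 0.36]
[[0.0, -7.2, -38.9], 0.54]
[[0.0, 0.9, -50.0], 0.72]
[[0.0, 10.8, -59.4], 0.9]
[[0.0, 22.2, -66.9], 1.08]
[[0.0, 34.8, -72.2], 1.26]
[[0.0, 48.1, -75.2], 1.44]
[[0.0, 61.7, -75.7], 1.62]
[[0.0, 75.3, -73.9], 1.8]
[[0.0, 88.2, -69.6], 1.98]
[[0.0, 1.2, -13.6], 0.18]
[[0.0, 4.9, -26.8], 0.36]
[[0.0, 10.8, -39.1], 0.54]
[[0.0, 18.9, -50.1], 0.72]
[[0.0, 28.8, -59.5], 0.9]
[[0.0, 40.2, -67.0], 1.08]
[[0.0, 52.8, -72.4], 1.26]
[[0.0, 66.1, -75.4], 1.44]
[[0.0, 79.7, -75.9], 1.62]
[[0.0, 93.3, -74.0], 1.8]
[[0.0, 106.2, -69.7], 1.98]
[[0.0, 118.2, -63.2], 2.16]
```

View pics/wrist9.png

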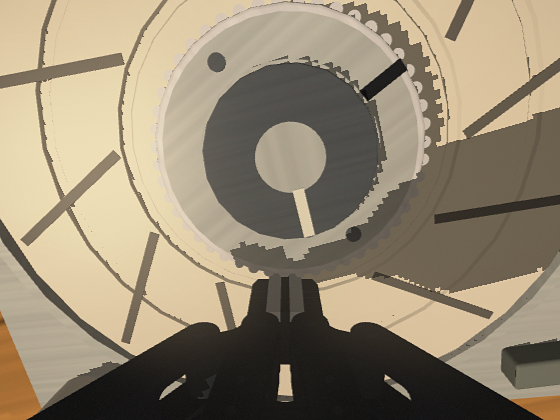

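Black-to-white is 116°, plus one full turn: 476°, or 8.31 rad. The commanded total is 8.28. About 4.27 rad remain, so I'll return and do a last stroke.

```bash
python3 -m pendant '[[[0,-18,0],0],[[0,-17,-13.5],0.18],[[0,-13,-26.5],0.36],[[0,-7,-39],0.54],[[0,1,-50],0.72],[[0,11,-59.5],0.9],[[0,22,-67],1.08],[[0,35,-72],1.26],[[0,48,-75],1.44],[[0,61.5,-75.5],1.62],[[0,75,-74],1.8],[[0,88,-69.5],1.98]]'
python3 -m pendant '[[[0,1,-13.5],0.18],[[0,5,-27],0.36],[[0,11,-39],0.54],[[0,19,-50],0.72],[[0,29,-59.5],0.9],[[0,40,-67],1.08],[[0,53,-72.5],1.26],[[0,66,-75.5],1.44],[[0,79.5,-76],1.62],[[0,93,-74],1.8],[[0,106,-69.5],1.98],[[0,118,-63],2.16]]'
cat >> calc.py <<'E'
p,th=after(p,th,[0,88,-69.5],1.98);p,th=after(p,th,[0,118,-63],2.16)
E
python3 - <<'E'
from calc import *
print(p,th-np.pi,np.hypot(*(p[:2]-C)))
al=th-np.pi
rows(p,th,[O(al-.14,.076,.117),O(al-.14,.064,.117),O(al-.14,.0605,.117),O(al-.14,.0583,.117)])
E
```

```text
time: 22.35
tool_pos: [0.5759, 0.0339, 0.1165]
tcp_rot: [-2.095, 1.571, 0.345]
ft_force: [0.8, 0.5, -0.8]
gripper_width: -0.001
time: 23.85
tool_pos: [0.5478, -0.0973, 0.1165]
tcp_rot: [-0.713, 1.571, -0.433]
ft_force: [0.3, -0.4, 0.5]
gripper_width: 0.005
[ 0.5483474 -0.0974504  0.117    ] -1.2867926535897922 0.07563777577334081
[[0.0, 0.4, -10.5], 0.14]
[[0.0, 12.3, -8.8], 0.14]
[[0.0, 15.7, -8.3], 0.14]
[[0.0, 17.9, -8.0], 0.14]
```

```bash
python3 -m pendant '[[[0,0,-10.5],0.14],[[0,12,-9],0.14],[[0,15.5,-8.5],0.14],[[0,18,-8],0.14],[[0,18,-8],0.14]]'
cat >> calc.py <<'E'
p,th=after(p,th,[0,18,-8],.14)
E
python3 - <<'E'
from calc import *
print(p,th-np.pi,np.hypot(*(p[:2]-C)))
stroke(p,th,.0579,.117,8)
E
```

```text
time: 24.48
tool_pos: [0.5361, -0.0854, 0.1172]
tcp_rot: [-1.596, 1.563, -1.45]
ft_force: [0.1, -13.6, 1.1]
gripper_width: -0.003
[ 0.53562425 -0.08241306  0.117     ] -1.4267926535897923 0.05821132240996595
[[0.0, 1.0, 8.7], -0.15]
[[0.0, 2.9, 17.1], -0.3]
[[0.0, 6.1, 25.2], -0.45]
[[0.0, 10.4, 32.7], -0.6]
[[0.0, 15.8, 39.5], -0.75]
[[0.0, 22.2, 45.4], -0.9]
[[0.0, 29.4, 50.3], -1.05]
[[0.0, 37.2, 54.0], -1.2]
```

```bash
python3 -m pendant '[[[0,1,8.5],-0.15],[[0,3,17],-0.3],[[0,6,25],-0.45],[[0,10.5,32.5],-0.6],[[0,16,39.5],-0.75],[[0,22.5,45.5],-0.9],[[0,30,50.5],-1.05],[[0,38,54],-1.2]]'
cat >> calc.py <<'E'
p,th=after(p,th,[0,38,54],-1.2)
E
python3 - <<'E'
from calc import *
print(p,th-np.pi,np.hypot(*(p[:2]-C)))
stroke(p,th,.0573,.117,8)
E
```

```text
time: 25.48
tool_pos: [0.5872, -0.0376, 0.1176]
tcp_rot: [-1.756, 1.564, -0.405]
ft_force: [8.6, -3.7, -1.0]
gripper_width: 0.0
[ 0.58361207 -0.03705704  0.117     ] -0.22679265358979261 0.05763058159269238
[[0.0, 1.0, 7.8], -0.15]
[[0.0, 2.9, 16.2], -0.3]
[[0.0, 6.0, 24.2], -0.45]
[[0.0, 10.3, 31.6], -0.6]
[[0.0, 15.7, 38.3], -0.75]
[[0.0, 22.0, 44.2], -0.9]
[[0.0, 29.1, 49.0], -1.05]
[[0.0, 36.9, 52.7], -1.2]
```

```bash
python3 -m pendant '[[[0,1,8],-0.15],[[0,3,16],-0.3],[[0,6,24],-0.45],[[0,10.5,31.5],-0.6],[[0,15.5,38.5],-0.75],[[0,22,44],-0.9],[[0,29,49],-1.05],[[0,36.5,52.5],-1.2]]'
cat >> calc.py <<'E'
p,th=after(p,th,[0,36.5,52.5],-1.2)
E
python3 - <<'E'
from calc import *
print(p,th-np.pi,np.hypot(*(p[:2]-C)))
stroke(p,th,.058,.117,12)
E
```

```text
time: 26.48
tool_pos: [0.563, 0.0254, 0.1179]
tcp_rot: [-1.965, 1.563, 0.589]
ft_force: [7.3, 6.9, 0.9]
gripper_width: 0.002
[0.55985155 0.02230573 0.117     ] 0.9732073464102076 0.05725864685315366
[[0.0, -0.1, 9.1], -0.15]
[[0.0, 1.8, 17.5], -0.3]
[[0.0, 5.0, 25.6], -0.45]
[[0.0, 9.4, 33.2], -0.6]
[[0.0, 14.8, 39.9], -0.75]
[[0.0, 21.2, 45.8], -0.9]
[[0.0, 28.4, 50.7], -1.05]
[[0.0, 36.2, 54.5], -1.2]
[[0.0, 44.6, 57.0], -1.35]
[[0.0, 53.2, 58.3], -1.5]
[[0.0, 61.8, 58.2], -1.65]
[[0.0, 70.4, 56.9], -1.8]
```

```bash
python3 -m pendant '[[[0,0.5,9],-0.15],[[0,2,17.5],-0.3],[[0,5,25.5],-0.45],[[0,9.5,33],-0.6],[[0,15,40],-0.75],[[0,21,46],-0.9],[[0,28.5,50.5],-1.05],[[0,36,54.5],-1.2],[[0,44.5,57],-1.35],[[0,53,58.5],-1.5],[[0,61.5,58],-1.65],[[0,70.5,57],-1.8]]'
python3 -m pendant '[[[0,0,0],0],[[0,-10,0],0],[[0,-25,0],0],[[-50,-35,0],0],[[-100,-35,0],0],[[-110,-35,0],0]]'
python3 - <<'E'
from calc import *
from plant import robot,cams
for n in ["wrist","top"]:
    c=cams.camera(n); cv2.imwrite(f"pics/{n}10.png",c["pixels"][:,:,::-1])
E
```

```text
time: 27.98
tool_pos: [0.4699, -0.0011, 0.1171]
tcp_rot: [-2.091, 1.564, 2.263]
ft_force: [-11.3, 6.8, 11.1]
gripper_width: -0.004
time: 28.72
tool_pos: [0.4412, 0.009, 0.2301]
tcp_rot: [1.952, 1.565, 0.015]
ft_force: [0.8, -0.1, 0.8]
gripper_width: -0.003
```

View pics/wrist10.png

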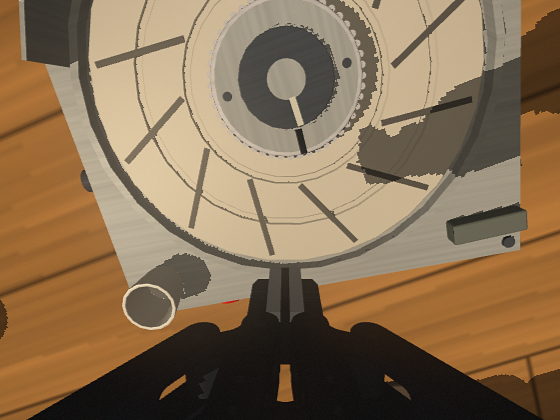

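View pics/top10.png

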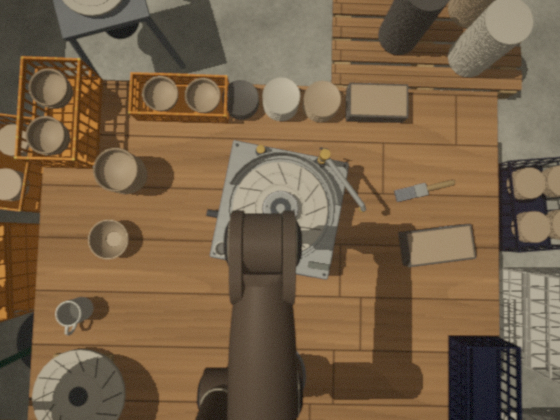

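The black line at (301, 140) is in line with the white one, and the nozzle is at (363, 207) in the top view, outside the disc. I'll lift a little more, do a numeric check, and hand in.

```bash
python3 -m pendant '[[[-30,0,0],0],[[-60,0,0],0],[[-60,0,0],0],[[-60,0,0],0]]'
python3 - <<'E'
from calc import *
from plant import robot,cams,job
c=cams.camera('top'); n=ray(c,363,207,.2); print('nozzle',n,np.hypot(*(n[:2]-C)))
b=np.degrees(np.arctan2(-(140-78),301-286)); w=np.degrees(np.arctan2(-(110-78),295-286)); print('black-white deg',b-w)
s=robot.get_state(); print(s['time'],s['ft_force'])
print(job.job_done())
E
```

```text
time: 29.32
tool_pos: [0.4396, 0.0086, 0.2849]
tcp_rot: [-1.177, 1.568, -3.116]
ft_force: [0.2, 0.0, -0.7]
gripper_width: -0.002
nozzle [ 0.53332812 -0.25561331  0.2       ] 0.23089201733509016
black-white deg -2.108095312356994
29.375 [-0.73792308 -1.21661145  0.12721257]
the job is handed in; nothing more can be done
None
```

I pushed the water arm aside, unscrewed the clamp ring two full turns anticlockwise and handed the job in at 29.4 s. No verdict is reported, so the result below rests on my own measurements.

- **Water arm:** the first push missed because the shut fingertips end about 32 mm above the reported TCP, so they passed over the tube without touching it. I lowered the hand and pushed again; the force read at the pauses was under 2 N. The nozzle now stands about 231 mm from the ring's axis.
- **Clamp ring:** I turned it in three strokes of the closed fingertips, pressing with roughly 6 to 16 N, at times slightly over your 15 N. Between strokes the hand swung back clear of the rim. Counting by the black and white lines gave 3.75 rad after the first stroke and 8.3 rad after the second. By the commanded strokes the end is about 12.5 rad, and the black line ends within about 2° of the white one, which puts it at two full turns.
- **Upward force:** late in the strokes an upward force of up to about 12 N showed on the tool, still well under the limits.
- **Final state:** the hand is up and clear with the force reading near zero, and the cup, dressing stone, bowls, trays and brush look unmoved in the last pictures.

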